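# Clamp a D-shaft in its collar with a hex key

## Task

Two clamp stands are on the bench, each with a bent hex key already seated in the setscrew on the side of its collar. On the stand whose upright shaft has a flat along one side, turn the shaft by its top until the flat squarely faces the setscrew, and only then tighten the setscrew by pushing the raised arm of its hex key down until it stops. Leave the other stand, whose shaft is fully round, and its hex key as they are.

Things in the scene. Friction and masses are not known exactly. Their poses are not given: they have to be found in the camera images.
- d_stand: aluminium clamp stand with the D-shaft, fixed: foot 100 mm across, 14 high; collar 54 mm across, 60 to 100 mm above the bench. Origin: centre of the foot's underside, on the shaft's axis; z up. Setscrew in the collar's -x side, 80 mm up; the hex key (8 mm round bar, an L) leaves it along -x until 79 mm from the shaft's axis; there its 100 mm arm turns off square, swinging in an upright plane
- d_shaft (a joint): angle of the steel D-shaft about its upright axis, rad, counterclockwise from above; 0 = flat squarely faces the setscrew (flat's outward normal along the stand's -x). Starts 0.5 to 1.3. Shaft 30 mm in diameter, one flat 8 mm from the axis (23 mm across flat and back); it and the flat stick out 100 to 150 mm above the bench. Slight friction (0.05 N m), stays where left
- d_key (a joint): angle of that stand's hex key about the setscrew, rad, growing as it tightens (clockwise facing the screw). At 0 the arm points 45 degrees up towards the stand's -y side; at 0.785 it is level along -y; at 1.15 it stops, tight, 21 degrees below level. Starts 0 to 0.2. Friction 0.12 N m (2.5 N pressing down 50 mm beside the screw); stays where left
- round_key_end (a point): free end of the hex key's arm on the other stand, which is equal but has a fully round shaft, already fast: to be left as it is

How it is judged:
On the way, in this order (a step that is already met when the one before it is completed fails the run):
1. the flat faces the setscrew within 12 degrees while the hex key is still raised (value of joint d_shaft between -0.21 and 0.21 rad and value of joint d_key below 0.4 rad), for 0.2 s.
2. the setscrew is tightened (value of joint d_key above 0.98 rad), for 0.2 s.
At the end, for the whole second after the job is handed in: the D-shaft rests with its flat facing the setscrew within 12 degrees, and its hex key is pushed down to within 10 degrees of its stop (value of joint d_shaft between -0.21 and 0.21 rad and value of joint d_key above 0.98 rad and velocity of joint d_shaft between -0.05 and 0.05 rad/s); the robot touches nothing.
It fails at once if the setscrew is tightened while the flat does not face it (value of joint d_key above 0.5 rad and (value of joint d_shaft above 0.26 rad or value of joint d_shaft below -0.26 rad)).
It fails at once if the other stand's hex key is moved (distance of round_key_end from where it was at the start of the episode above 0.02 m).
It also fails if it takes over 38 s, if anything falls off the work surface, if the arm or the gripper's body presses on something with over 40 N, if the wrist force passes 120 N, or if a joint passes its speed limit or range.

## Robot

A 6-joint arm with a two-finger parallel gripper is mounted at the origin on a cart in front of the work surface, level with it; the furniture and walls round the work are solid. World frame = base frame: x ahead of the robot, y to its left, z up, the work surface at z = 0. Lengths are in m, angles in rad, forces in N, time in s.
With the tool pointing down it reaches from about 0.375 to 0.975 m from the base axis. Payload 3.8 kg.
Tool frame: the origin (TCP) lies at the very end of the fingers, on their centre line; the grasp point (between the pads) lies 19 mm behind it; z points along the fingers, y is the line along which they close (so a half turn about z gives the same grasp; the last joint's range is limited). The gripper opens to 85 mm and grips with 20 to 120 N. Pads are 22 mm wide; open, the fingers measure 114 mm over their backs; the gripper's body (76 mm by 85 mm) begins 54 mm behind the grasp point. The pads swing forward as they close: fully open they stand 13 mm farther back than shut.
Start: joints at [1.249, 0.264, 1.604, -0, 1.274, -0.037], TCP at [0.19, 0.648, 0.231] pointing down, gripper open.
Joint ranges: [-2.63, 2.63], [-0.94, 2.18], [0.31, 2.57], [-1.31, 4.45], [0, 2.66], [-2.55, 2.55]. Speed limits (rad/s): [2.57, 2.57, 3.14, 3.14, 3.14, 3.14].

## Interface

Orientations are given as a rotation vector (axis times angle).
In Python, from workcell import read_state, read_camera, calibration, finish_job gives the robot as it stands.
- The arm moves only by the tool step_arm, never from a script. Its argument "commands" is a list of rows, each an object of numbers: "fingers": the gripper's target within -1 to 1 (shut at 1, half-way at 0, fully open at -1); "dx", "dy", "dz": the shift along the tool's x, y, z in m; "roll": the turn about the tool's z in degrees. In form: [{"fingers": .., "dx": .., "dy": .., "dz": .., "roll": ..}, ...]. A call has 1 to 8 rows; each row is the pose to reach, as a shift and turn from the pose commanded when the call began, along the tool's axes at that moment; what a row does not reach only later rows make up. A row lasts 1/8 s, in which the tool goes at most 62.5 mm and 10.7 degrees, less where a joint would pass 70% of its speed; a pose out of reach is approached as far as the arm can. A call with a gripper value outside its range is refused whole. The fingers move at their own pace and stop on an object; "squeeze" is the grip in N (left out, the last holds). Time passes only in rows, so rows that repeat a pose let the fingers close. It gives the time, the measured TCP pose, the force, the opening and the grip force at its end, in the units of the state.
- read_state(): the state, without advancing time (a new reading comes with each control period).
- read_camera(name): name is "scene" or "side" or "wrist"; returns (picture, depth): 480x640x3 uint8, blue, green, red; 480x640 float32, m along the optical axis (not along the pixel's ray), 0 where there is no reading.
- calibration(name): a dict with "intrinsics" (3x3 intrinsics, pixels), "world_to_cam" (4x4, takes a point from world to camera coordinates). Camera axes: x right, y up, looking along -z (the intrinsics and any distortion apply to the point x, -y, -z); pixel columns grow to the right and rows downward; lengths in m; the calibration is good to about 2 mm. A picture is of the moment at which its call begins: read the wrist's pose just before it. calibration takes no time and is no camera call; for the wrist camera it gives the pose at the moment of the call.
- finish_job(): hands the job in; it is judged then, once.
The state is a dict: "time": time; "q": joint angles; "joint_vel": joint speeds; "joint_torque": joint torques, N m; "tool_pos": TCP position; "tcp_rot": TCP orientation; "wrist_force": force on the tool from outside, world axes, zero at the start; "torque": the same for the moment, N m; "width": opening from 0.0 (shut) to 1.0 (fully open); "grip_force": force on a finger pad.
Only numpy, scipy, OpenCV 4.12 (cv2) and the standard library are available. Lean on these libraries where they do the work, as an engineer would, in place of code of your own. Each camera call takes 0.05 s, during which the arm holds its last target. There are 200 camera calls.

## Working session

There is one attempt and no reset: what is moved stays moved. The work goes in short steps, Python scripts to look and compute and a tool call to move; the robot and the scene stay as the last step left them, time stands still between calls to the robot, and variables do not carry over. Pictures are saved under pics/ and viewed, at most 10 in all, crops included, and the job is handed in when it is done.

Besides the shell and the picture viewer there is one more tool, called after "Request:" as name(argument=value, ...), one argument or row to a line, values as JSON. step_arm: Moves the arm, as the interface text tells. Its arguments: {"type":"object","properties":{"commands":{"type":"array","items":{"type":"object","properties":{"fingers":{"type":"number"},"dx":{"type":"number"},"dy":{"type":"number"},"dz":{"type":"number"},"roll":{"type":"number"}}}},"squeeze":{"type":"number"}},"required":["commands"]}

```bash
mkdir -p pics; cat > h.py <<'E'
import numpy as np, cv2
from workcell import read_state, read_camera, calibration, finish_job
def cloud(name):
    c=calibration(name); im,d=read_camera(name)
    K=np.array(c["intrinsics"]); T=np.linalg.inv(np.array(c["world_to_cam"]))
    v,u=np.mgrid[:480,:640]
    P=np.stack([(u-K[0,2])/K[0,0]*d,-(v-K[1,2])/K[1,1]*d,-d],-1)
    W=P@T[:3,:3].T+T[:3,3]; W[d==0]=np.nan
    return im,W
E
python3 - <<'E'
from h import *
print(read_state())
ims=[]
for n in("scene","side"):
    c=calibration(n); print(n,{k:v for k,v in c.items()})
    im,W=cloud(n); cv2.imwrite(f"pics/{n}0.png",im); np.savez(f"{n}0.npz",im=im,W=W)
E
```

```text
{'time': 0.0, 'q': array([ 1.24912025e+00,  2.64776978e-01,  1.60540491e+00, -3.10279601e-05,
        1.27369462e+00, -3.69044089e-02]), 'joint_vel': array([ 1.37487483e-03,  7.05831531e-04, -1.04266038e-03,  3.02535436e-04,
       -3.65989786e-05,  2.90141319e-04]), 'joint_torque': array([ 6.30586019e-04, -5.15109551e+01, -3.67311537e+01, -3.49696520e-04,
        1.27913133e-02,  1.32278282e-05]), 'tool_pos': array([0.18941193, 0.64710257, 0.22992928]), 'tcp_rot': array([-0.44574024, -3.10942631,  0.00353785]), 'wrist_force': array([0.82943662, 0.23367405, 0.33410562]), 'torque': array([-0.00044727,  0.00236814, -0.01740128]), 'grip_force': 0.0, 'width': 0.998560473871242}
scene {'intrinsics': array([[537.89766642,   0.        , 313.9021826 ],
       [  0.        , 537.89766642, 239.99730013],
       [  0.        ,   0.        ,   1.        ]]), 'world_to_cam': array([[ 0.55255362, -0.83319226, -0.02179785, -0.16125949],
       [ 0.55204929,  0.34626204,  0.75851446, -0.42529475],
       [-0.62444061, -0.4311534 ,  0.65129154, -0.72364126],
       [ 0.        ,  0.        ,  0.        ,  1.        ]])}
side {'intrinsics': array([[610.26204767,   0.        , 317.56132536],
       [  0.        , 610.26204767, 246.46050529],
       [  0.        ,   0.        ,   1.        ]]), 'world_to_cam': array([[ 0.98491999, -0.17183791,  0.02010842, -0.47763257],
       [ 0.10405605,  0.68121448,  0.72465107, -0.22522971],
       [-0.13822067, -0.71163092,  0.68882253, -0.96791903],
       [ 0.        ,  0.        ,  0.        ,  1.        ]])}
```

View pics/scene0.png

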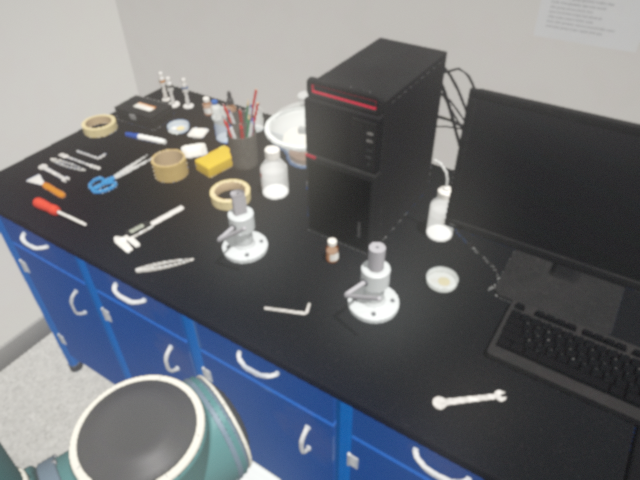

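View pics/side0.png

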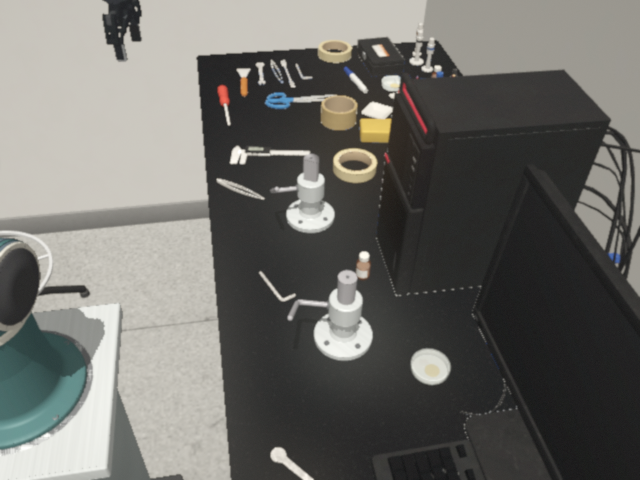

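The scene view shows the two stands at about (243,225) and (373,285). The side view shows them at (311,190) and (345,315). Both keys point towards the robot. Next I measure the shaft tops and take close crops.

```bash
python3 - <<'E'
from h import *
from scipy.optimize import least_squares
crops=[]
for n,cs in(("scene",((243,225),(373,285))),("side",((311,190),(345,315)))):
    f=np.load(n+"0.npz"); W=f["W"]; im=f["im"]
    for (u,v) in cs:
        c=np.s_[max(v-60,0):v+60,u-70:u+70]
        w=W[c].reshape(-1,3); w=w[~np.isnan(w[:,0])]
        foot=w[(w[:,2]>.009)&(w[:,2]<.02)]
        col=w[(w[:,2]>.06)&(w[:,2]<.11)]
        top=w[(w[:,2]>.143)&(w[:,2]<.165)]
        for nm,a,r in(("foot",foot,.05),):
            lo,hi=np.percentile(a[:,:2],[1,99],axis=0); print(n,nm,len(a),lo,hi)
        print(" top",len(top),top.mean(0),np.percentile(top,[2,98],axis=0))
        k=w[(w[:,2]>.05)&(w[:,2]<.18)]; m=np.hypot(*(k[:,:2]-top[:,:2].mean(0)).T); k=k[(m>.04)&(m<.13)]
        if len(k): print(" key",len(k),k.mean(0),np.percentile(k,[2,50,98],axis=0).round(3).tolist())
        crops.append(cv2.resize(im[c],(400,300),interpolation=cv2.INTER_CUBIC))
cv2.imwrite("pics/crops0.png",np.vstack([np.hstack(crops[:2]),np.hstack(crops[2:])]))
E
```

```text
scene foot 1174 [0.48097754 0.24894923] [0.78107809 0.6638116 ]
 top 195 [0.55607969 0.30439237 0.14974633] [[0.44793583 0.23449253 0.14339385]
 [0.64686959 0.35415169 0.16316606]]
 key 1089 [0.54234445 0.30462889 0.11056571] [[0.445, 0.236, 0.052], [0.516, 0.327, 0.104], [0.647, 0.357, 0.172]]
scene foot 1566 [ 0.48397331 -0.07709408] [0.77663352 0.23693471]
 top 179 [0.5288091  0.01880001 0.14879598] [[0.5156638  0.00602074 0.14379686]
 [0.54457365 0.0329674  0.15129475]]
 key 232 [0.45008563 0.00714714 0.10560113] [[0.43, -0.039, 0.079], [0.445, 0.011, 0.103], [0.488, 0.04, 0.14]]
side foot 1359 [0.41848941 0.23637449] [0.73473482 0.59748213]
 top 155 [0.52072743 0.33226043 0.14904356] [[0.44958212 0.25891628 0.14383244]
 [0.54127593 0.35361198 0.15256799]]
 key 79 [0.46060208 0.31141022 0.10365547] [[0.446, 0.259, 0.078], [0.46, 0.334, 0.086], [0.48, 0.341, 0.149]]
side foot 1633 [ 0.48440757 -0.07057288] [0.67267088 0.16169868]
 top 262 [0.53147843 0.01734982 0.14974013] [[0.51812857 0.00490183 0.14351667]
 [0.54530085 0.03339053 0.15302898]]
 key 212 [0.45937957 0.01314354 0.10126021] [[0.432, -0.04, 0.079], [0.458, 0.029, 0.087], [0.492, 0.04, 0.141]]
```

View pics/crops0.png

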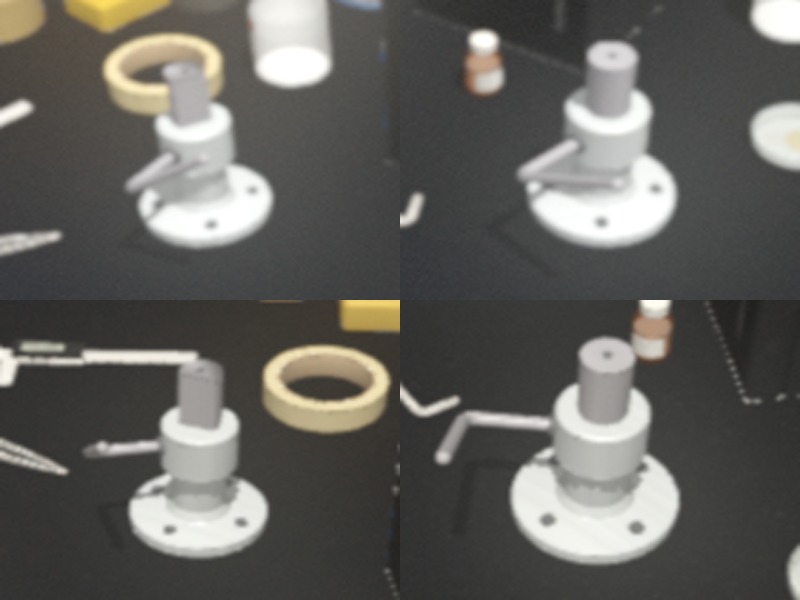

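The D-stand is the left, farther one, near (0.53, 0.343): its shaft shows the flat. Next I get exact axes and the wrist camera offset.

```bash
python3 - <<'E'
from h import *
for n in("scene","side"):
    W=np.load(n+"0.npz")["W"].reshape(-1,3)
    d=np.hypot(W[:,0]-.53,W[:,1]-.343)
    for lo,hi,R in((.145,.155,.03),(.01,.018,.065),(.097,.103,.035)):
        a=W[(W[:,2]>lo)&(W[:,2]<hi)&(d<R)]; p=np.percentile(a,[1,99],axis=0); print(n,len(a),a.mean(0).round(4),p.mean(0).round(4),(p[1]-p[0]).round(3))
    k=W[(W[:,2]>.07)&(W[:,2]<.17)&(d>.035)&(d<.13)&(W[:,0]<.52)]
    print(" key",len(k),k[np.argsort(k[:,2])][::max(1,len(k)//12)].round(3).tolist())
s=read_state();c=calibration("wrist");T=np.linalg.inv(c["world_to_cam"]);print(T.round(3),c["intrinsics"],s["tool_pos"])
print(cv2.Rodrigues(s["tcp_rot"])[0].round(3))
E
```

```text
scene 106 [0.5262 0.3419 0.1489] [0.5265 0.3423 0.1488] [0.029 0.027 0.006]
scene 547 [0.5174 0.3322 0.0126] [0.5263 0.3384 0.0138] [0.091 0.089 0.008]
scene 197 [0.5203 0.3346 0.0995] [0.5251 0.3399 0.0999] [0.049 0.052 0.005]
 key 179 [[0.495, 0.339, 0.076], [0.485, 0.343, 0.082], [0.471, 0.337, 0.083], [0.481, 0.337, 0.084], [0.448, 0.334, 0.088], [0.445, 0.323, 0.095], [0.445, 0.311, 0.102], [0.446, 0.3, 0.11], [0.447, 0.292, 0.117], [0.448, 0.289, 0.126], [0.448, 0.275, 0.132], [0.447, 0.274, 0.138], [0.449, 0.267, 0.145]]
side 129 [0.5281 0.3405 0.1497] [0.5273 0.3405 0.1491] [0.028 0.027 0.008]
side 729 [0.5256 0.3284 0.0131] [0.5274 0.3357 0.0139] [0.093 0.088 0.008]
side 219 [0.5256 0.3309 0.1004] [0.5276 0.335  0.1   ] [0.051 0.043 0.006]
 key 107 [[0.481, 0.341, 0.075], [0.491, 0.341, 0.079], [0.474, 0.339, 0.08], [0.47, 0.335, 0.081], [0.454, 0.333, 0.082], [0.487, 0.343, 0.083], [0.471, 0.341, 0.084], [0.484, 0.337, 0.085], [0.476, 0.334, 0.086], [0.445, 0.326, 0.091], [0.446, 0.295, 0.117], [0.447, 0.267, 0.139], [0.454, 0.261, 0.145], [0.452, 0.257, 0.149]]
[[ 0.28  -0.913 -0.296  0.112]
 [ 0.96   0.266  0.089  0.67 ]
 [-0.002 -0.309  0.951  0.372]
 [ 0.     0.     0.     1.   ]] [[361.10809751   0.         313.50575654]
 [  0.         361.10809751 242.05976494]
 [  0.           0.           1.        ]] [0.18945572 0.64717802 0.23006168]
[[-0.96   0.281 -0.001]
 [ 0.281  0.96  -0.002]
 [ 0.    -0.002 -1.   ]]
```

Request:
step_arm(
  commands=[
    {"fingers": -1, "dx": -0.05, "dy": -0.025, "dz": -0.02},
    {"fingers": -1, "dx": -0.105, "dy": -0.051, "dz": -0.04},
    {"fingers": -1, "dx": -0.16, "dy": -0.078, "dz": -0.05},
    {"fingers": -1, "dx": -0.215, "dy": -0.105, "dz": -0.05},
    {"fingers": -1, "dx": -0.27, "dy": -0.132, "dz": -0.05, "roll": 6},
    {"fingers": -1, "dx": -0.325, "dy": -0.16, "dz": -0.05, "roll": 12},
    {"fingers": -1, "dx": -0.37, "dy": -0.182, "dz": -0.05, "roll": 18},
    {"fingers": -1, "dx": -0.411, "dy": -0.201, "dz": -0.05, "roll": 22},
  ],
)

```text
invalid input
```

Request:
step_arm(
  commands=[
    {"fingers": -1},
    {"fingers": -1},
  ],
)

```text
invalid input
```

```bash
python3 - <<'E'
from h import *
s=read_state();print(s["time"],s["q"].round(3),s["tool_pos"].round(4));print(cv2.Rodrigues(s["tcp_rot"])[0].round(3))
im,W=cloud("wrist"); np.savez("w0.npz",im=im,W=W); cv2.imwrite("pics/w0.png",im)
w=W.reshape(-1,3); d=np.hypot(w[:,0]-.527,w[:,1]-.3385)
for lo,hi,R in((.145,.156,.025),(.095,.105,.035),(.01,.018,.056)):
    a=w[(w[:,2]>lo)&(w[:,2]<hi)&(d<R)]
    if len(a):
        h=cv2.convexHull((a[:,:2]*1e4).astype(np.float32)); (c,r)=cv2.minEnclosingCircle(h); print(len(a),np.array(c)/1e4,r/1e4,a[:,2].mean(),cv2.minAreaRect(h))
E
```

```text
0.1 [ 1.249  0.265  1.605 -0.     1.274 -0.037] [0.1895 0.6472 0.2301]
[[-0.96   0.281 -0.001]
 [ 0.281  0.96  -0.002]
 [ 0.    -0.002 -1.   ]]
```

View pics/w0.png

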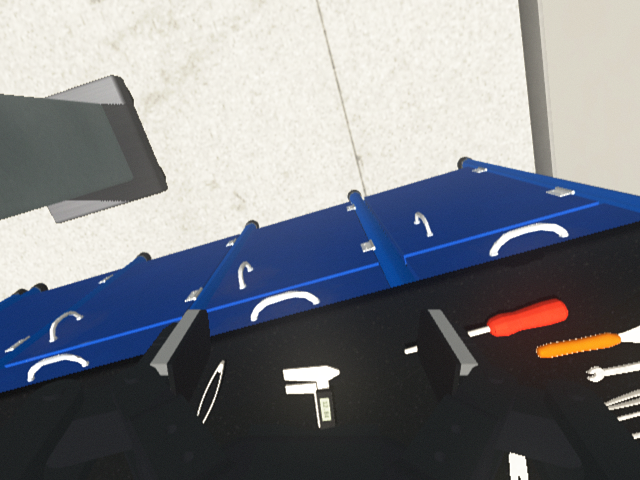

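The call was refused, probably because every field is required in each row. The picture, from the unmoved arm, shows only the bench edge and the finger tips near (315,360).

Request:
step_arm(
  commands=[
    {"fingers": -1, "dx": -0.05, "dy": -0.025, "dz": -0.02, "roll": 0},
    {"fingers": -1, "dx": -0.105, "dy": -0.051, "dz": -0.04, "roll": 0},
    {"fingers": -1, "dx": -0.16, "dy": -0.078, "dz": -0.05, "roll": 0},
    {"fingers": -1, "dx": -0.215, "dy": -0.105, "dz": -0.05, "roll": 0},
    {"fingers": -1, "dx": -0.27, "dy": -0.132, "dz": -0.05, "roll": 6},
    {"fingers": -1, "dx": -0.325, "dy": -0.16, "dz": -0.05, "roll": 12},
    {"fingers": -1, "dx": -0.37, "dy": -0.182, "dz": -0.05, "roll": 18},
    {"fingers": -1, "dx": -0.411, "dy": -0.201, "dz": -0.05, "roll": 22},
  ],
  squeeze=60,
)

```text
time: 1.15
tool_pos: [0.5287, 0.3377, 0.2809]
tcp_rot: [-1.036, -2.965, 0.001]
wrist_force: [-1.2, 0.2, -0.1]
width: 0.999
grip_force: 0.0
```

Request:
step_arm(
  commands=[
    {"fingers": -1, "dx": 0, "dy": 0, "dz": 0, "roll": 0},
    {"fingers": -1, "dx": 0, "dy": 0, "dz": 0, "roll": 0},
  ],
  squeeze=60,
)

```text
time: 1.4
tool_pos: [0.5272, 0.3394, 0.2808]
tcp_rot: [-1.031, -2.966, 0.001]
wrist_force: [0.1, 0.1, 0.7]
width: 1.002
grip_force: 0.0
```

```bash
cat > m.py <<'E'
from h import *
import sys
s=read_state();print(s["time"],s["q"].round(3),s["tool_pos"].round(4));print(cv2.Rodrigues(s["tcp_rot"])[0].round(3))
im,W=cloud("wrist"); n=sys.argv[1]; np.savez(n+".npz",im=im,W=W); cv2.imwrite(f"pics/{n}.png",im)
w=W.reshape(-1,3); d=np.hypot(w[:,0]-.527,w[:,1]-.3385)
for lo,hi,R in((.146,.156,.025),(.095,.105,.035),(.01,.018,.056)):
    a=w[(w[:,2]>lo)&(w[:,2]<hi)&(d<R)]
    if len(a):
        h=cv2.convexHull((a[:,:2]*1e4).astype(np.float32)); (c,r)=cv2.minEnclosingCircle(h); print(len(a),np.array(c)/1e4,r/1e4,a[:,2].mean(),cv2.minAreaRect(h))
E
python3 m.py w1
```

```text
1.4 [ 5.320e-01  1.480e-01  1.651e+00  1.000e-03  1.343e+00 -3.700e-01] [0.5272 0.3394 0.2808]
[[-0.784  0.62  -0.001]
 [ 0.62   0.784  0.   ]
 [ 0.001 -0.001 -1.   ]]
923 [0.52707466 0.3411479 ] 0.015296553039550782 0.14933463101446826 ((5285.82177734375, 3434.5537109375), (229.41954040527344, 301.0422058105469), 60.702125549316406)
1512 [0.52670947 0.34041104] 0.026928662109375 0.09919309379265291 ((5248.82177734375, 3413.594482421875), (533.26416015625, 492.3056640625), 64.82671356201172)
2170 [0.52665654 0.34050317] 0.049332858276367186 0.0118388688706995 ((5221.068359375, 3439.8212890625), (983.3197021484375, 855.3743286132812), 51.84604263305664)
```

View pics/w1.png

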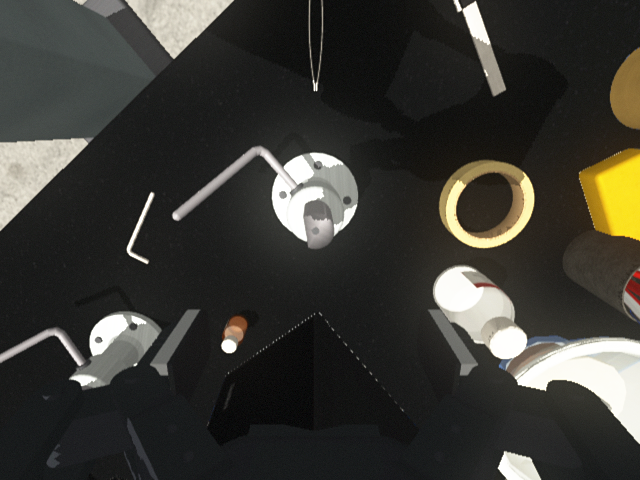

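The D-shaft top is at (320,230), with the flat on its upper-left side. The key bend is at (260,150) and its free end at (178,217). The top measures 22.9 × 30.1 mm, which fits the given size, and the flat's normal points to 240.7° in world. Now the stand's -x direction from the key.

```bash
python3 - <<'E'
from h import *
W=np.load("w1.npz")["W"]; 
w=W[130:230,165:305].reshape(-1,3); c=np.array([.527,.3407]); r=np.hypot(*(w[:,:2]-c).T)
k=w[(w[:,2]>.06)&(w[:,2]<.18)&(r>.03)&(r<.13)]
d=k[:,:2]-c
bar=k[(d[:,0]>-.07)&(d[:,0]<-.032)&(abs(d[:,1])<.02)]; arm=k[(d[:,0]<-.06)&(d[:,1]<-.015)]
for n,a in(("bar",bar),("arm",arm)):
    v=cv2.fitLine(a.astype(np.float32),cv2.DIST_HUBER,0,.001,.001).ravel(); print(n,len(a),v.round(4),np.degrees(np.arctan2(v[1],v[0])),np.degrees(np.arcsin(abs(v[2]))))
b=bar[:,:2].mean(0)-c;print(b,np.degrees(np.arctan2(*b[::-1])))
print(arm[np.argsort(arm[:,2])][[0,len(arm)//2,-1]])
E
```

```text
bar 352 [ 0.9993  0.0373 -0.0041  0.4759  0.3391  0.0825] 2.1367016 0.23323134
arm 946 [-0.0233  0.7667 -0.6416  0.4497  0.2908  0.123 ] 91.7418 39.909966
[-0.05114705 -0.00155098] -178.26310400602895
[[0.45208351 0.32415411 0.09235551]
 [0.45127733 0.2910471  0.12375894]
 [0.45056522 0.26029396 0.14877141]]
```

Stand yaw is about 1.9°, so d_shaft ≈ 58.8° (1.03 rad) and the key angle ≈ 0.09 rad. I align the pads with the flat, descend and grip.

Request:
step_arm(
  commands=[
    {"fingers": -1, "dx": 0.0015, "dy": 0.0044, "dz": 0.03, "roll": -5},
    {"fingers": -1, "dx": 0.0015, "dy": 0.0044, "dz": 0.07, "roll": -9},
    {"fingers": -1, "dx": 0.0015, "dy": 0.0044, "dz": 0.12, "roll": -9},
    {"fingers": -0.3, "dx": 0.0015, "dy": 0.0044, "dz": 0.155, "roll": -9},
    {"fingers": 0, "dx": 0.0015, "dy": 0.0044, "dz": 0.169, "roll": -9},
    {"fingers": 0, "dx": 0.0015, "dy": 0.0044, "dz": 0.169, "roll": -9},
  ],
  squeeze=40,
)

```text
time: 2.2
tool_pos: [0.5281, 0.3443, 0.1117]
tcp_rot: [-0.793, -3.039, 0.002]
wrist_force: [-0.6, -0.2, 0.0]
width: 0.502
grip_force: 0.0
```

Request:
step_arm(
  commands=[
    {"fingers": 0.6, "dx": 0, "dy": 0, "dz": 0, "roll": 0},
    {"fingers": 0.6, "dx": 0, "dy": 0, "dz": 0, "roll": 0},
    {"fingers": 0.6, "dx": 0, "dy": 0, "dz": 0, "roll": 0},
    {"fingers": 0.6, "dx": 0, "dy": 0, "dz": 0, "roll": 0},
  ],
  squeeze=40,
)

```text
time: 2.7
tool_pos: [0.5294, 0.3435, 0.1146]
tcp_rot: [0.795, 3.039, -0.0]
wrist_force: [-3.9, -3.5, 2.9]
width: 0.258
grip_force: 41.6
```

```bash
python3 - <<'E'
from h import *
s=read_state();print({k:np.round(v,4) for k,v in s.items()});R=cv2.Rodrigues(s["tcp_rot"])[0];print(R.round(3),np.degrees(np.arctan2(R[1,1],R[0,1])))
E
```

```text
{'time': np.float64(2.7), 'q': array([ 5.3640e-01,  2.7590e-01,  1.8140e+00, -6.0000e-04,  1.0511e+00,
       -5.2250e-01]), 'joint_vel': array([-0.0012, -0.0001, -0.0012,  0.0008, -0.0006,  0.0008]), 'joint_torque': array([ 5.81700e-01, -4.68314e+01, -3.45509e+01,  3.46600e-01,
       -1.60030e+00,  4.34000e-02]), 'tool_pos': array([0.5294, 0.3435, 0.1146]), 'tcp_rot': array([ 0.7946,  3.0386, -0.    ]), 'wrist_force': array([-3.8916, -3.5165,  2.9445]), 'torque': array([-0.4708,  0.5106,  0.0722]), 'grip_force': np.float64(41.5512), 'width': np.float64(0.2583)}
[[-0.872  0.49   0.001]
 [ 0.49   0.872 -0.   ]
 [-0.001  0.    -1.   ]] 60.69001073583484
```

Gripped across the flat (22 mm). Turning the shaft.

Request:
step_arm(
  commands=[
    {"fingers": 0.6, "dx": -0.0003, "dy": 0, "dz": 0, "roll": 7},
    {"fingers": 0.6, "dx": -0.0008, "dy": -0.0001, "dz": 0, "roll": 15},
    {"fingers": 0.6, "dx": -0.0013, "dy": -0.0003, "dz": 0, "roll": 23},
    {"fingers": 0.6, "dx": -0.0018, "dy": -0.0005, "dz": 0, "roll": 31},
    {"fingers": 0.6, "dx": -0.0022, "dy": -0.0008, "dz": 0, "roll": 39},
    {"fingers": 0.6, "dx": -0.0025, "dy": -0.0011, "dz": 0, "roll": 47},
    {"fingers": 0.6, "dx": -0.0028, "dy": -0.0014, "dz": 0, "roll": 54},
    {"fingers": 0.6, "dx": -0.003, "dy": -0.0017, "dz": 0, "roll": 59},
  ],
  squeeze=40,
)

```text
time: 3.7
tool_pos: [0.5313, 0.3407, 0.1147]
tcp_rot: [2.191, 2.25, 0.001]
wrist_force: [-3.5, -1.8, 2.6]
width: 0.262
grip_force: 41.0
```

Request:
step_arm(
  commands=[
    {"fingers": 0.6, "dx": 0, "dy": 0, "dz": 0, "roll": 0},
    {"fingers": 0.6, "dx": 0, "dy": 0, "dz": 0, "roll": 0},
    {"fingers": 0.6, "dx": 0, "dy": 0, "dz": 0, "roll": 0},
  ],
  squeeze=40,
)

```text
time: 4.08
tool_pos: [0.5313, 0.3408, 0.1146]
tcp_rot: [2.186, 2.255, 0.001]
wrist_force: [-4.3, -4.0, 6.5]
width: 0.262
grip_force: 41.6
```

Request:
step_arm(
  commands=[
    {"fingers": 0, "dx": 0, "dy": 0, "dz": 0, "roll": 0},
    {"fingers": 0, "dx": 0, "dy": 0, "dz": 0, "roll": 0},
    {"fingers": 0, "dx": 0, "dy": 0, "dz": 0, "roll": 0},
    {"fingers": 0, "dx": 0, "dy": 0, "dz": -0.06, "roll": 0},
    {"fingers": 0, "dx": 0, "dy": 0, "dz": -0.12, "roll": 0},
    {"fingers": 0, "dx": 0, "dy": 0, "dz": -0.17, "roll": 0},
    {"fingers": 0, "dx": 0, "dy": 0, "dz": -0.17, "roll": 0},
  ],
  squeeze=40,
)

```text
time: 4.95
tool_pos: [0.5339, 0.3426, 0.2892]
tcp_rot: [2.186, 2.252, 0.018]
wrist_force: [0.2, 0.6, -0.8]
width: 0.5
grip_force: 0.0
```

```bash
python3 m.py w2
```

```text
4.95 [0.531 0.15  1.634 0.    1.346 0.502] [0.5339 0.3426 0.2892]
[[-0.03   1.     0.01 ]
 [ 1.     0.03   0.006]
 [ 0.006  0.01  -1.   ]]
864 [0.52661235 0.34033499] 0.01522047882080078 0.14939198597505243 ((5302.056640625, 3407.044189453125), (220.9016571044922, 296.4302673339844), 0.7774664163589478)
1455 [0.52672983 0.34031836] 0.02698995666503906 0.0991703446951152 ((5264.369140625, 3423.58154296875), (533.1639404296875, 494.338623046875), 10.9348726272583)
2200 [0.52664883 0.34046057] 0.049396231079101564 0.0118333413522732 ((5271.52099609375, 3451.675048828125), (877.3812866210938, 971.5386962890625), 87.90608215332031)
```

View pics/w2.png

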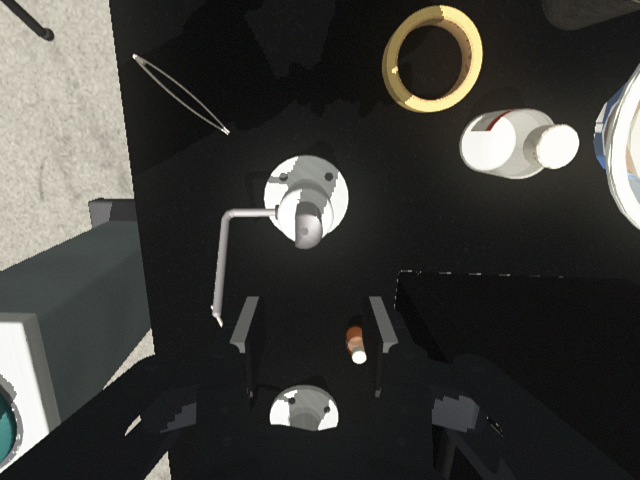

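The flat now measures 180.8° against the 181.9° target, so the error is about 1°. The key is still raised in the picture, with its bend at (228,213) and end at (217,315). Next I shut the fingers and move above the key arm.

Request:
step_arm(
  commands=[
    {"fingers": 1, "dx": -0.02, "dy": -0.03, "dz": 0, "roll": 0},
    {"fingers": 1, "dx": -0.04, "dy": -0.06, "dz": 0, "roll": 0},
    {"fingers": 1, "dx": -0.056, "dy": -0.083, "dz": 0, "roll": 0},
    {"fingers": 1, "dx": -0.056, "dy": -0.083, "dz": 0.05, "roll": 0},
    {"fingers": 1, "dx": -0.056, "dy": -0.083, "dz": 0.1, "roll": 0},
    {"fingers": 1, "dx": -0.056, "dy": -0.083, "dz": 0.11, "roll": 0},
    {"fingers": 1, "dx": -0.056, "dy": -0.083, "dz": 0.11, "roll": 0},
    {"fingers": 1, "dx": -0.056, "dy": -0.083, "dz": 0.11, "roll": 0},
  ],
  squeeze=40,
)

```text
time: 6.0
tool_pos: [0.451, 0.2833, 0.1743]
tcp_rot: [2.188, 2.253, 0.005]
wrist_force: [-0.1, -0.2, -0.8]
width: -0.003
grip_force: 0.0
```

Request:
step_arm(
  commands=[
    {"fingers": 1, "dx": 0, "dy": 0, "dz": 0.03, "roll": 0},
    {"fingers": 1, "dx": 0, "dy": 0, "dz": 0.045, "roll": 0},
    {"fingers": 1, "dx": 0, "dy": 0, "dz": 0.06, "roll": 0},
    {"fingers": 1, "dx": 0, "dy": 0, "dz": 0.073, "roll": 0},
    {"fingers": 1, "dx": 0, "dy": 0, "dz": 0.085, "roll": 0},
    {"fingers": 1, "dx": 0, "dy": 0, "dz": 0.095, "roll": 0},
    {"fingers": 1, "dx": 0, "dy": 0, "dz": 0.102, "roll": 0},
    {"fingers": 1, "dx": 0, "dy": 0, "dz": 0.106, "roll": 0},
  ],
  squeeze=40,
)

```text
time: 7.0
tool_pos: [0.4497, 0.2828, 0.066]
tcp_rot: [-2.189, -2.253, -0.001]
wrist_force: [1.4, 1.0, 2.6]
width: -0.003
grip_force: 1.1
```

Request:
step_arm(
  commands=[
    {"fingers": 1, "dx": 0, "dy": 0, "dz": 0.001, "roll": 0},
    {"fingers": 1, "dx": 0, "dy": 0, "dz": 0.001, "roll": 0},
  ],
  squeeze=40,
)

```text
time: 7.25
tool_pos: [0.4497, 0.2827, 0.0656]
tcp_rot: [-2.189, -2.254, -0.001]
wrist_force: [-0.1, 0.1, 1.4]
width: -0.002
grip_force: 1.1
```

Request:
step_arm(
  commands=[
    {"fingers": 1, "dx": 0, "dy": 0, "dz": 0.002, "roll": 0},
    {"fingers": 1, "dx": 0, "dy": 0, "dz": 0.003, "roll": 0},
    {"fingers": 1, "dx": 0, "dy": 0, "dz": 0.003, "roll": 0},
  ],
  squeeze=40,
)

```text
time: 7.62
tool_pos: [0.4501, 0.283, 0.0645]
tcp_rot: [-2.189, -2.254, -0.002]
wrist_force: [-4.5, -0.9, 14.7]
width: -0.003
grip_force: 7.4
```

The force rose to 15 N at z = 0.0645, so the key is at its stop. I lift off, go back over the stand and check.

Request:
step_arm(
  commands=[
    {"fingers": 1, "dx": 0, "dy": 0, "dz": -0.05, "roll": 0},
    {"fingers": 1, "dx": 0, "dy": 0, "dz": -0.11, "roll": 0},
    {"fingers": 1, "dx": 0, "dy": 0, "dz": -0.17, "roll": 0},
    {"fingers": 1, "dx": 0, "dy": 0, "dz": -0.22, "roll": 0},
    {"fingers": 1, "dx": 0.03, "dy": 0.04, "dz": -0.22, "roll": 0},
    {"fingers": 1, "dx": 0.056, "dy": 0.08, "dz": -0.22, "roll": 0},
    {"fingers": 1, "dx": 0.056, "dy": 0.08, "dz": -0.22, "roll": 0},
    {"fingers": 1, "dx": 0.056, "dy": 0.08, "dz": -0.22, "roll": 0},
  ],
  squeeze=40,
)

```text
time: 8.62
tool_pos: [0.5271, 0.3402, 0.281]
tcp_rot: [-2.188, -2.253, 0.004]
wrist_force: [-0.1, 0.3, 0.3]
width: -0.003
grip_force: 0.0
```

```bash
python3 m.py w3; python3 - <<'E'
from h import *
w=np.load("w3.npz")["W"].reshape(-1,3); d=w[:,:2]-[.5268,.3405]
a=w[(d[:,0]<-.066)&(d[:,0]>-.09)&(d[:,1]<-.02)&(d[:,1]>-.12)&(w[:,2]>.03)&(w[:,2]<.15)]
v=cv2.fitLine(a.astype(np.float32),cv2.DIST_HUBER,0,.001,.001).ravel();print(len(a),v.round(3),"elev",np.degrees(np.arctan2(v[2],-v[1])) if v[1]<0 else np.degrees(np.arctan2(-v[2],v[1])))
E
```

```text
8.625 [ 0.533  0.15   1.648 -0.     1.346  0.504] [0.5271 0.3402 0.281 ]
[[-0.029  1.    -0.002]
 [ 1.     0.029 -0.002]
 [-0.002 -0.003 -1.   ]]
928 [0.52673604 0.34022627] 0.015238162231445312 0.14938293290803561 ((5300.00830078125, 3404.13818359375), (222.0696258544922, 302.4773864746094), 1.2855018377304077)
1538 [0.52660322 0.34020623] 0.027079086303710937 0.09921962414415497 ((5262.267578125, 3425.45947265625), (530.7250366210938, 491.880615234375), 14.57913875579834)
2265 [0.52694463 0.34045459] 0.04934169616699219 0.011810391626593867 ((5265.44775390625, 3456.8681640625), (972.1904296875, 873.5849609375), 5.106329441070557)
453 [-0.029  0.933  0.358  0.45   0.284  0.062] elev -21.01538
```

The key measures 21° below level and the flat is within about 1° of the setscrew, so I hand in.

```bash
python3 -c "from h import *; print(finish_job())"
```

```text
the job is handed in; nothing more can be done
None
```

I turned the D-shaft until its flat faced the setscrew (about 1° off), then pushed its hex key down to the stop (21° below level). I left the other stand alone and handed the job in; no verdict came back.

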